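# Seat the square-headed electrode holder in the spring-plunger setting socket

## Task

Take the square-headed electrode holder out of the storage rack and slide its shank down into the setting socket, past the spring plunger in the socket's side, until it is firmly and fully home on the stop hidden in the bore. Press it home gently, a few newtons once you feel the stop, because the stop is delicate; then let go and leave the holder standing there, gripped by the plunger, with the other holders, the wrench and the parts box left alone.

Things in the scene. Friction and masses are not known exactly. Their poses are not given: they have to be found in the camera images.
- rod_grip (a point): centre of the square steel head, 30 x 30 x 34 mm (sides along this point's x, y), of the electrode holder to move; the only square head. Below it a round shank, 16 mm diameter, 85 mm long, its last 8 mm tapering to 8 mm diameter. A 16 mm collar, 8 mm high, and a 12 mm copper stub stand on the head. About 0.3 kg. z points up the holder. It starts upright in a hole of the rack
- rod_tip (a point): the lower tip of the same holder's shank, on its axis, 102 mm below the head's centre; z points up the holder
- rack: fixed aluminium storage rack, 60 x 240 x 50 mm (x, y, z), origin under its centre, with three square pockets 19 mm wide, 38 mm deep, 85 mm apart in a row along its y
- round_rod: another electrode holder, plain and slim: a 16 mm round rod 105 mm long with a 10 mm pin on top, no wider head, standing in the rack; origin at its tip; leave it alone
- flange_rod: another electrode holder, with a thin 44 mm disc and a 16 mm stud as its head, standing in the rack; origin at its tip; leave it alone
- socket: fixed setting socket: steel block 60 x 60 x 70 mm on a dark flange (110 x 60 x 10 mm), origin under its centre, one vertical bore in its top. Its y axis points to the side with the spring plunger (brass collar, black button, up to 63 mm from the axis). It bears a firm push, but more than 20 N on the stop inside damages the stop
- socket_mouth (a point): centre of the bore's mouth, in the top face of the socket, 70 mm above the table. The bore is 17.5 mm wide with a 2 mm lead-in
- plunger (a joint): travel of the spring plunger, m: 0 = sprung in, 0.002 to 0.003 = pushed back by a shank. Its ball nose enters the bore 20 mm below the mouth and pushes sideways with 4.5 to 7 N: the tapered foot meets it at about 18 mm depth and is past it by about 28 mm, taking up to some 13 N of push (more than the holder's weight); then the shank slides on with a few N of rubbing
- stop_base: floor of the bore, 62 mm below the mouth, on its axis. It carries a stop screw, unseen and unmeasured, left by the last job anywhere from 34 to 54 mm below the mouth; the holder is fully home when its tip rests on it. A weak sprung tip (1 N) stands 2 mm above the screw. The stop must be felt: there the push rises sharply above the rubbing
- wrench: loose steel wrench, 170 mm, lying on the table; leave it alone
- parts_box: loose clear plastic parts box 100 x 140 x 45 mm on the table, origin under its centre; leave it alone
Mind the look-alikes: they are no part of the job. What is shaped like the socket but red is not meant.

How it is judged:
On the way, in this order (a step that is already met when the one before it is completed fails the run):
1. the square-headed holder is lifted clear of the rack, its tip more than 65 mm above the table (height (world z) of rod_tip above 0.065 m), for 0.1 s.
2. its shank is in the bore, 22 mm deep or more, and has pushed the plunger back (z of rod_tip in the frame of socket_mouth below -0.022 m and horizontal distance between rod_tip and socket_mouth below 0.005 m and value of joint plunger above 0.001 m).
3. it is pressed firmly home on the stop (more than 4 N for 0.1 s) (contact force between rod and stop_base above 4 N), for 0.1 s.
At the end, for the whole second after the job is handed in: The square-headed holder stands in the socket's bore, released and still, upright within 0.1 rad, its tip on the bore's axis within 5 mm and 30 mm or more below the mouth, resting on the stop (within the 2 mm of the stop's sprung tip), with the plunger pushed back by the shank by more than 1.2 mm (contact force between rod and stop_base above 0.4 N and z of rod_tip in the frame of socket_mouth below -0.03 m and horizontal distance between rod_tip and socket_mouth below 0.005 m and value of joint plunger above 0.0012 m and angle between rod_tip's own z axis and vertical below 0.1 rad and linear speed of rod below 0.02 m/s); the robot touches nothing.
It fails at once if the holder presses on the stop with more than 20 N, or with more than 60 N in all on the socket, its plunger and its stop (contact force between rod and stop_base above 20 N or contact force between rod and socket above 60 N).
It fails at once if another holder is moved more than 20 mm (distance of any of round_rod, flange_rod from where it was at the start of the episode above 0.02 m).
It fails at once if the wrench or the parts box is moved more than 30 mm (distance of any of wrench, parts_box from where it was at the start of the episode above 0.03 m).
It also fails if it takes over 61 s, if anything falls off the work surface, if the arm or the gripper's body presses on something with over 40 N, if the wrist force passes 120 N, or if a joint passes its speed limit or range.

## Robot

A 6-joint arm with a two-finger parallel gripper is mounted at the origin on the work surface. World frame = base frame: x ahead of the robot, y to its left, z up, the work surface at z = 0. Lengths are in m, angles in rad, forces in N, time in s.
With the tool pointing down it reaches from about 0.425 to 0.95 m from the base axis. Payload 3.5 kg.
Tool frame: the origin (TCP) lies midway between the tips of the shut fingers; the grasp point (between the pads) lies 19 mm behind it; z points along the fingers, y is the direction in which the jaws open and shut (so a half turn about z gives the same grasp; the last joint's range is limited). The gripper opens to 85 mm and grips with 20 to 120 N. Pads are 22 mm wide; open, the fingers measure 114 mm over their backs; the gripper's body (76 mm by 85 mm) begins 54 mm behind the grasp point. The pads swing forward as they close: fully open they stand 13 mm farther back than shut.
Start: joints at [1.041, 0.286, 1.577, -0, 1.279, -0.15], TCP at [0.25, 0.627, 0.2] pointing down, gripper open.
Joint ranges: [-2.77, 2.77], [-0.9, 2.22], [0.21, 2.48], [-1.53, 4.67], [0.24, 2.81], [-2.84, 2.84]. Speed limits (rad/s): [2.79, 2.79, 3.14, 3.14, 3.14, 3.14].

## Interface

Orientations are given as a unit quaternion [x, y, z, w].
In Python, from plant import * gives the robot as it stands.
- The arm moves only by the shell command python3 -m jog 'ROWS' [FORCE]. ROWS is a JSON object of lists of equal length, an entry for each row: "travel": the shift along the world's x, y, z in mm, a list of three; "dr": the turn, a rotation vector about the world's x, y, z in degrees, a list of three; "jaw": the closure in counts, from 0 (fully open) to 255 (shut). In form: {"travel": [[x, y, z], ...], "dr": [[wx, wy, wz], ...], "jaw": [jaw, ...]}. A call has 1 to 5 rows; each row shifts and turns the commanded pose from where the row before left it; what a row does not reach is not made up. A row lasts 1/12 s, in which the tool goes at most 41.7 mm and 7.16 degrees, less where a joint would pass 70% of its speed; a pose out of reach is approached as far as the arm can. A call is refused whole if a number of a shift passes 41.7 or a number of a turn 7.16, either way. A call with a gripper value outside its range is refused whole. The fingers move at their own pace and stop on an object; FORCE is the grip in N (left out, the last holds). Time passes only in rows, so rows that do not move let the fingers close. It gives the time, the measured TCP pose, the force and the opening at its end, in the units of the state.
- get_state(): the state, without advancing time (a new reading comes with each control period).
- read_camera(name): name is "side" or "top"; returns the picture (420x560x3 uint8, red, green, blue); there is no depth.
- camera_info(name): a dict with "K" (3x3 intrinsics, pixels), "k1" (the pictures are not rectified: a ray, as slopes to the right and down, at radius r is drawn at 1 + k1 r^2 times it, then the intrinsics apply), "R" (3x3) and "t" (3): a world point X has camera coordinates R X + t. Camera axes: x right, y down, z forward; pixel columns grow to the right and rows downward; lengths in m; the calibration is good to about 2 mm. A picture is of the moment at which its call begins. camera_info takes no time and is no camera call.
- sign_off(): hands the job in, once; it reports no verdict.
The state is a dict: "time": time; "qpos": joint angles; "dq": joint speeds; "joint_efforts": joint torques, N m; "eef_pos": TCP position; "tcp_rot": TCP orientation; "contact_force": force on the tool from outside, world axes, zero at the start; "wrist_torque": the same for the moment, N m; "opening": opening from 0.0 (shut) to 1.0 (fully open).
Only numpy, scipy, OpenCV 4.12 (cv2) and the standard library are available. Lean on these libraries where they do the work, as an engineer would, in place of code of your own. Each camera call takes 0.05 s, during which the arm holds its last target. There are 200 camera calls.

## Working session

There is one attempt and no reset: what is moved stays moved. The work goes in short steps, Python scripts to look and compute and a shell command to move; the robot and the scene stay as the last step left them, time stands still between calls to the robot, and variables do not carry over. Pictures are saved under pics/ and viewed, about 8 in all and at most 12, crops included, and the job is handed in when it is done.

```bash
mkdir -p pics
cat > h.py <<'E'
from plant import *
import numpy as np, cv2
def proj(n,X):
    c=camera_info(n);p=np.array(c["R"])@np.array(X,float)+np.array(c["t"]);s=p[:2]/p[2]
    s=s*(1+c["k1"]*(s@s));K=np.array(c["K"]);return K[:2,:2]@s+K[:2,2]
def ray(n,uv):
    c=camera_info(n);K=np.array(c["K"]);d=(np.array(uv,float)-K[:2,2])/np.array([K[0,0],K[1,1]]);s=d.copy()
    for _ in range(30): s=d/(1+c["k1"]*(s@s))
    R=np.array(c["R"]);o=-R.T@np.array(c["t"]);v=R.T@np.array([s[0],s[1],1]);return o,v/np.linalg.norm(v)
def atz(n,uv,z):
    o,v=ray(n,uv);return o+v*(z-o[2])/v[2]
def tri(a,b):
    o1,v1=ray("top",a);o2,v2=ray("side",b);A=np.c_[v1,-v2];k=np.linalg.lstsq(A,o2-o1,rcond=None)[0]
    p,q=o1+k[0]*v1,o2+k[1]*v2;return (p+q)/2,np.linalg.norm(p-q)
def snap(n,f,crop=None,s=1):
    im=read_camera(n)[:,:,::-1]
    if f: 
        cv2.imwrite("pics/full_"+f,im)
        if crop: x,y,w,h=crop;im=im[y:y+h,x:x+w]
        cv2.imwrite("pics/"+f,cv2.resize(im,None,fx=s,fy=s,interpolation=cv2.INTER_CUBIC))
E
python3 - <<'E'
from h import *
for n in("top","side"):
    snap(n,n+"0.png",None,1.4);c=camera_info(n);print(n,c["K"],c["k1"],-np.array(c["R"]).T@c["t"],c["R"])
print(get_state())
E
```

```text
top [[508.97376363   0.         284.47220622]
 [  0.         508.97376363 204.20179404]
 [  0.           0.           1.        ]] -0.002068555803048319 [ 0.38048945 -0.02522059  1.12941366] [[ 0.00659603 -0.9998972  -0.01273149]
 [-0.98790153 -0.00454311 -0.15501588]
 [ 0.1549421   0.01359995 -0.98782994]]
side [[427.13687961   0.         284.44118758]
 [  0.         427.13687961 210.28264482]
 [  0.           0.           1.        ]] -0.11346155431023948 [ 0.11254614 -0.49552886  0.83439384] [[ 0.74450319 -0.66733058  0.01961876]
 [-0.50234341 -0.57930781 -0.64191398]
 [ 0.43973413  0.46805165 -0.76652563]]
{'time': 0.1, 'qpos': array([ 1.04095949e+00,  2.87125392e-01,  1.57802927e+00,  1.90521026e-06,
        1.27858985e+00, -1.49971261e-01]), 'dq': array([ 0.00036038, -0.00250308, -0.00344012, -0.00037035, -0.00139969,
       -0.00211719]), 'joint_efforts': array([ 1.61544453e-03, -4.07300770e+01, -2.93696970e+01, -9.54963571e-05,
        3.39154569e-03,  1.97735613e-05]), 'eef_pos': array([0.24990571, 0.62632805, 0.19915407]), 'tcp_rot': array([ 1.88793053e-01,  9.82016306e-01, -1.01406886e-03, -3.59571348e-04]), 'contact_force': array([-0.06761837,  0.32108232, -0.86055897]), 'wrist_torque': array([-0.00150919, -0.02672489, -0.02389371]), 'opening': 1.0024978645500033}
```

View pics/top0.png

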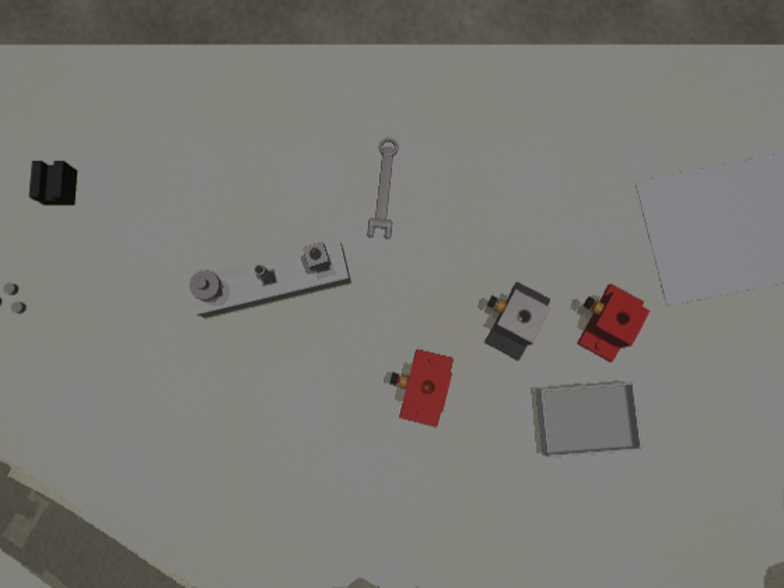

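View pics/side0.png

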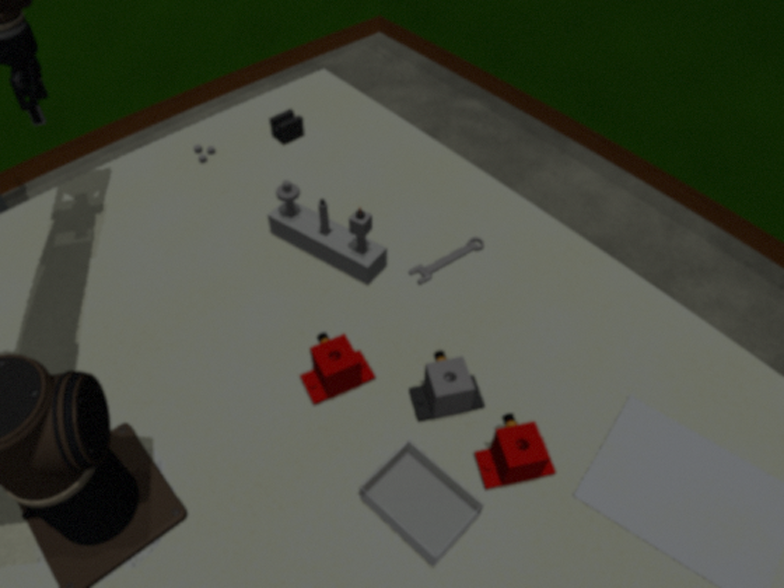

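The top view (1.4x) shows three holders in the rack: a disc head at (205,285), a slim rod at (263,272) and a square head at (315,255). The side view has them at (288,192), (323,215) and (361,222). The square head with a collar is the one meant. There are three sockets: two are red, and the grey one with a dark flange, at top (524,316) and side (450,377), is the one meant. I'll confirm both in an enlarged composite.

Run:
```python
from h import *
t=cv2.imread("pics/full_top0.png");s=cv2.imread("pics/full_side0.png")
def c(im,x,y): 
    o=cv2.resize(im[y:y+50,x:x+66],(396,300),interpolation=cv2.INTER_CUBIC);return cv2.convertScaleAbs(o,alpha=1.6)
# top: rack head, socket; side: head, socket
cv2.imwrite("pics/c1.png",np.vstack([np.hstack([c(t,195,160),c(t,340,200)]),np.hstack([c(s,225,140),c(s,288,248)])]))
```

```text
(no output)
```

View pics/c1.png

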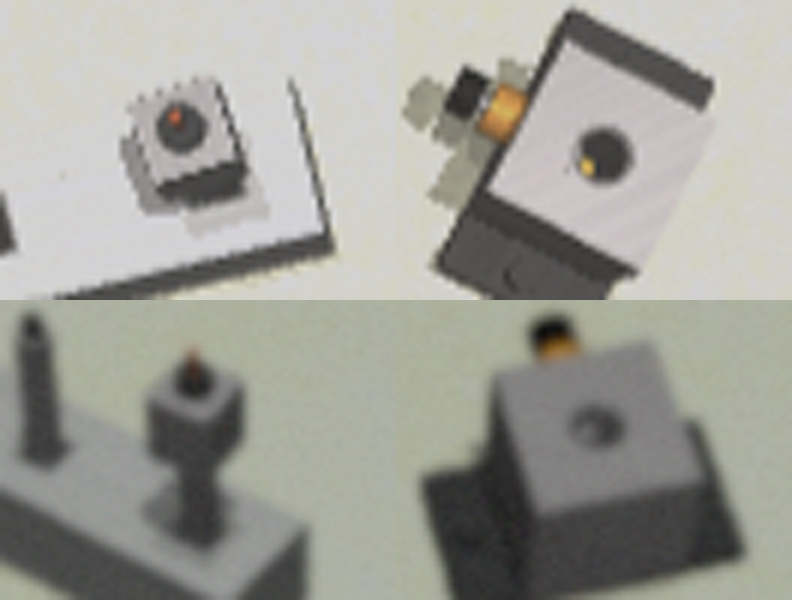

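The enlargement confirms the square head, with collar and copper stub, at top px (225.6,181.4) and side px (257,154.6). It also confirms the grey socket on a dark flange with its bore at top px (374,225.6) and side px (321,269).

Run:
```python
from h import *
f=lambda x0,y0,u,v:np.array([x0+(u+.5)/6-.5,y0+(v+.5)/6-.5])
h=f(195,160,186,131);hs=f(225,140,196,90)
m=f(340,200,208,156);ms=f(288,248,202,128)
print("head",atz("top",h,.131),atz("side",hs,.131),tri(h,hs))
print("mouth",atz("top",m,.07),atz("side",ms,.07),tri(m,ms))
P=[atz("top",f(195,160,*q),.131) for q in[(130,100),(213,78),(243,160),(157,187)]]
for i in range(4):
    d=P[(i+1)%4]-P[i];print(np.linalg.norm(d),np.degrees(np.arctan2(d[1],d[0]))%90)
Q=[atz("top",f(340,200,*q),.07) for q in[(172,38),(318,122),(240,272),(92,190)]]
print("blk",np.mean(Q,0))
for i in range(4):
    d=Q[(i+1)%4]-Q[i];print(np.linalg.norm(d),np.degrees(np.arctan2(d[1],d[0]))%90)
# rack edge, lower
r=[atz("top",np.array(q)/1.4,.0) for q in[(205,316),(350,283)]];d=r[1]-r[0];print("rack",np.degrees(np.arctan2(d[1],d[0]))%90)
print("others", atz("top",np.array([203,285])/1.4,.1),atz("top",np.array([261,270])/1.4,.1))
from scipy.spatial.transform import Rotation as R
print(R.from_quat(get_state()["tcp_rot"]).as_matrix())
```

```text
head [0.5827432  0.10678742 0.131     ] [0.58350837 0.1075716  0.131     ] (array([0.58258758, 0.10656776, 0.13222849]), np.float64(0.00021771544856407778))
mouth [ 0.50231596 -0.19846918  0.07      ] [ 0.50219162 -0.19933575  0.07      ] (array([ 0.5026138 , -0.19878094,  0.06882428]), np.float64(0.0003965886869676428))
0.028659078752464574 15.429298551466843
0.029860033437688303 20.916890113450904
0.02994006488977901 18.028477316900506
0.031122355337736635 18.386009573752357
blk [ 0.50261875 -0.19759681  0.07      ]
0.05820161652082037 59.670489759052785
0.05957675067057163 61.64586368142142
0.05803322110464198 60.90479312245764
0.06083252767920445 61.77646447004047
rack 13.264944977387756
others [0.54194706 0.27565575 0.1       ] [0.56467976 0.19108508 0.1       ]
[[-9.28714108e-01  3.70794983e-01 -1.08910817e-03]
 [ 3.70796442e-01  9.28712310e-01 -1.85589517e-03]
 [ 3.23311544e-04 -2.12743346e-03 -9.99997685e-01]]
```

```bash
python3 -m jog '{"travel":[[20,-31,0],[20,-31,0],[20,-31,0],[20,-31,0],[20,-31,0]],"dr":[[0,0,-3],[0,0,-3],[0,0,-3],[0,0,-3],[0,0,-3]],"jaw":[0,0,0,0,0]}'
python3 -m jog '{"travel":[[20,-31,0],[20,-31,0],[20,-31,0],[20,-31,0],[20,-31,0]],"dr":[[0,0,-3],[0,0,-3],[0,0,-3],[0,0,-3],[0,0,-3]],"jaw":[0,0,0,0,0]}'
python3 -m jog '{"travel":[[20,-31,0],[20,-31,0],[20,-31,0],[20,-31,0],[20,-31,0]],"dr":[[0,0,-3],[0,0,-3],[0,0,-3],[0,0,-3],[0,0,-3]],"jaw":[0,0,0,0,0]}'
python3 -m jog '{"travel":[[20,-31,0],[10,-20,0],[3,-4,0],[0,0,0],[0,0,0]],"dr":[[0,0,-3],[0,0,-2],[0,0,0],[0,0,0],[0,0,0]],"jaw":[0,0,0,0,0]}'
python3 - <<'E'
from h import *
from scipy.spatial.transform import Rotation as R
s=get_state();m=R.from_quat(s["tcp_rot"]).as_matrix();print(m,np.degrees(np.arctan2(m[1,1],m[0,1])),s["contact_force"])
E
```

```text
time: 0.52
eef_pos: [0.3504, 0.4702, 0.1998]
tcp_rot: [0.316, 0.949, -0.0, -0.0]
contact_force: [0.9, 0.3, 0.6]
opening: 1.004
time: 0.93
eef_pos: [0.4505, 0.3151, 0.2]
tcp_rot: [0.438, 0.899, -0.0, -0.0]
contact_force: [0.3, 0.4, 0.2]
opening: 0.995
time: 1.35
eef_pos: [0.5505, 0.1602, 0.1999]
tcp_rot: [0.551, 0.834, -0.0, -0.0]
contact_force: [0.2, 1.3, 0.4]
opening: 0.997
time: 1.77
eef_pos: [0.5826, 0.1073, 0.1998]
tcp_rot: [0.586, 0.81, -0.0, -0.001]
contact_force: [-1.1, 0.1, -0.6]
opening: 0.998
[[-3.13191899e-01  9.49688795e-01 -1.42342547e-03]
 [ 9.49689308e-01  3.13192984e-01  6.11008348e-04]
 [ 1.02607465e-03 -1.16044908e-03 -9.99998800e-01]] 18.251773036061604 [-1.13408102  0.07506368 -0.58346171]
```

```bash
python3 -m jog '{"travel":[[0,0,-35],[0,0,-35],[0,0,-25],[0,0,-12],[0,0,0]],"dr":[[0,0,0],[0,0,0],[0,0,0],[0,0,0],[0,0,0]],"jaw":[0,0,0,0,100]}' 40
python3 -m jog '{"travel":[[0,0,0],[0,0,0],[0,0,0],[0,0,0],[0,0,0]],"dr":[[0,0,0],[0,0,0],[0,0,0],[0,0,0],[0,0,0]],"jaw":[100,130,130,140,140]}' 40
python3 -m jog '{"travel":[[0,0,0],[0,0,0],[0,0,0],[0,0,0],[0,0,0]],"dr":[[0,0,0],[0,0,0],[0,0,0],[0,0,0],[0,0,0]],"jaw":[255,255,255,255,255]}' 40
python3 - <<'E'
from h import *
snap("top",None)
t=read_camera("top")[:,:,::-1];s=read_camera("side")[:,:,::-1]
cv2.imwrite("pics/g1.png",cv2.convertScaleAbs(np.hstack([cv2.resize(t[140:240,180:280],(400,400)),cv2.resize(s[95:195,205:305],(400,400))]),alpha=1.6))
E
```

```text
time: 2.18
eef_pos: [0.5798, 0.1083, 0.0896]
tcp_rot: [0.585, 0.811, -0.002, -0.003]
contact_force: [-0.2, -0.7, 0.5]
opening: 0.885
time: 2.6
eef_pos: [0.5842, 0.1069, 0.095]
tcp_rot: [0.586, 0.81, 0.001, 0.001]
contact_force: [-0.3, -0.3, -0.4]
opening: 0.455
time: 3.02
eef_pos: [0.5841, 0.1068, 0.0947]
tcp_rot: [0.586, 0.81, 0.001, 0.001]
contact_force: [0.1, -1.0, 5.6]
opening: 0.331
```

View pics/g1.png

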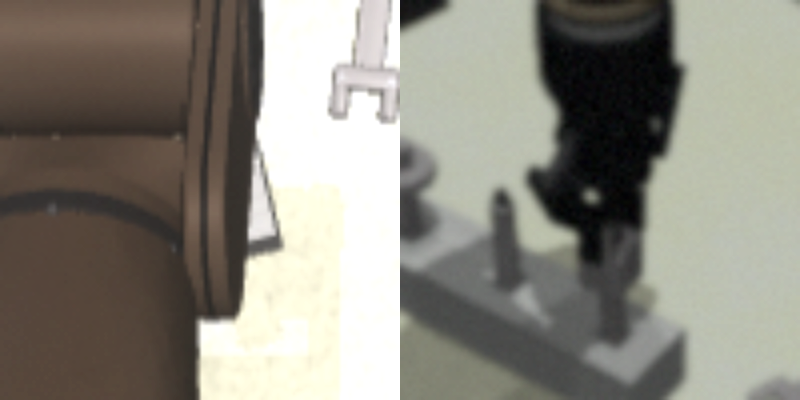

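The side view shows the fingers closed on the square head at (620,250), with the neighbours undisturbed. The opening of 28 mm is about the head's width. Lifting now.

```bash
python3 -m jog '{"travel":[[0,0,5],[0,0,15],[0,0,20],[0,0,25],[0,0,20]],"dr":[[0,0,0],[0,0,0],[0,0,0],[0,0,0],[0,0,0]],"jaw":[255,255,255,255,255]}' 60
python3 -m jog '{"travel":[[0,0,15],[0,0,0],[0,0,0],[0,0,0],[0,0,0]],"dr":[[0,0,0],[0,0,0],[0,0,0],[0,0,0],[0,0,0]],"jaw":[255,255,255,255,255]}'
python3 -m jog '{"travel":[[-5,-20,0],[-8,-30,0],[-8,-30,0],[-8,-30,0],[-8,-30,0]],"dr":[[0,0,0],[0,0,0],[0,0,0],[0,0,0],[0,0,0]],"jaw":[255,255,255,255,255]}'
python3 -m jog '{"travel":[[-8,-30,0],[-8,-30,0],[-8,-30,0],[-8,-30,0],[-6,-20,0]],"dr":[[0,0,0],[0,0,0],[0,0,0],[0,0,0],[0,0,0]],"jaw":[255,255,255,255,255]}'
python3 -m jog '{"travel":[[-5,-18,0],[-2,-8,0],[0,0,0],[0,0,0],[0,0,0]],"dr":[[0,0,0],[0,0,0],[0,0,0],[0,0,0],[0,0,0]],"jaw":[255,255,255,255,255]}'
python3 -m jog '{"travel":[[0,0,0],[0,0,0],[0,0,0],[0,0,0],[0,0,0]],"dr":[[0,0,0],[0,0,0],[0,0,0],[0,0,0],[0,0,0]],"jaw":[255,255,255,255,255]}'
python3 - <<'E'
from h import *
t=read_camera("top")[:,:,::-1];s=read_camera("side")[:,:,::-1]
cv2.imwrite("pics/full_s2.png",s);cv2.imwrite("pics/full_t2.png",t)
cv2.imwrite("pics/g2.png",cv2.convertScaleAbs(np.hstack([cv2.resize(t[160:270,320:430],(400,400)),cv2.resize(s[200:300,265:365],(400,400),interpolation=2)]),alpha=1.6))
E
```

```text
time: 3.58
eef_pos: [0.5821, 0.1069, 0.1778]
tcp_rot: [0.586, 0.81, -0.001, -0.001]
contact_force: [0.9, -0.4, -2.7]
opening: 0.325
time: 4.0
eef_pos: [0.5817, 0.1069, 0.1906]
tcp_rot: [0.586, 0.81, -0.001, -0.002]
contact_force: [-0.2, -0.2, -2.9]
opening: 0.328
time: 4.42
eef_pos: [0.5447, -0.034, 0.1915]
tcp_rot: [0.586, 0.81, -0.001, -0.001]
contact_force: [-0.1, 0.0, -3.3]
opening: 0.322
time: 4.83
eef_pos: [0.5066, -0.1752, 0.1917]
tcp_rot: [0.587, 0.81, -0.001, -0.001]
contact_force: [0.5, 0.0, -3.1]
opening: 0.321
time: 5.25
eef_pos: [0.5013, -0.1979, 0.1928]
tcp_rot: [0.586, 0.81, 0.0, -0.001]
contact_force: [0.5, 0.1, -2.5]
opening: 0.324
time: 5.67
eef_pos: [0.5013, -0.1988, 0.1935]
tcp_rot: [0.586, 0.81, 0.0, 0.0]
contact_force: [-0.6, 0.1, -2.3]
opening: 0.319
```

View pics/g2.png

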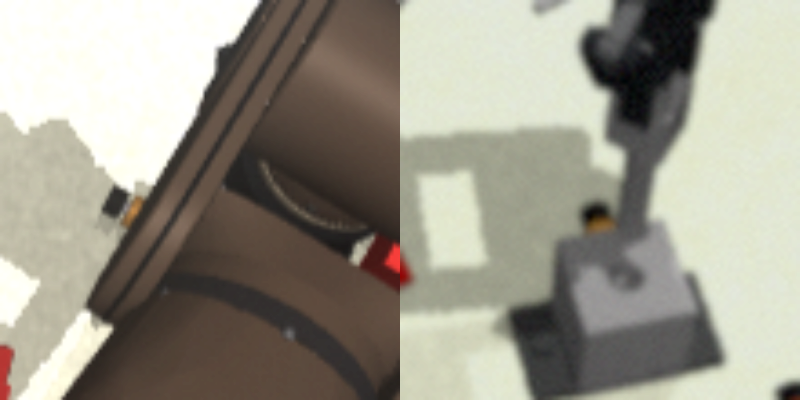

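Run:
```python
from h import *
g=cv2.cvtColor(cv2.imread("pics/full_s2.png"),cv2.COLOR_BGR2GRAY)
print("cols 312..337")
for r in range(232,276,2): print(r,g[r,312:338])
for z in(.07,.111,.119,.13,.15): print(z,proj("side",[.5022,-.1990,z]).round(2))
for y in(-.008,.008): # limb offsets along the camera's right
    a=np.array(camera_info("side")["R"])[0];print(proj("side",np.array([.5022,-.199,.125])+y*a))
```

```text
cols 312..337
232 [138 139 139 124  90  59  49  49  48  46  46  43  39  34  36  48  52  53
  52  52  48  49  65  92 120 135]
234 [120 135 138 126  93  67  55  52  50  52  49  49  51  49  50  51  51  53
  51  49  55  73 101 127 139 140]
236 [117 133 138 138 129 117 104  88  71  57  51  52  51  51  48  51  51  51
  52  59  80 108 130 139 141 142]
238 [117 135 140 142 143 141 139 132 116  82  54  47  49  53  50  52  53  55
  65  87 118 134 140 141 141 141]
240 [114 131 138 139 140 141 141 138 121  84  53  46  49  51  51  54  59  73
  97 120 136 142 142 141 141 140]
242 [103 107 110 114 124 129 133 130 108  74  50  47  48  48  51  57  82 112
 132 139 142 143 141 142 141 141]
244 [ 96  96  97  99 100 103 106 103  89  64  48  47  49  51  52  65  98 127
 140 143 142 142 142 141 141 141]
246 [ 96  96  98  98  99  98  94  86  64  49  50  48  49  50  55  77 108 133
 140 141 140 141 141 142 142 142]
248 [ 96  94  93  94  97  96  92  81  62  47  47  51  48  50  60  88 120 136
 140 141 141 141 142 142 142 141]
250 [ 72  64  60  64  73  84  86  75  56  47  49  49  49  55  68  99 128 139
 140 141 1
[... 740 characters left out ...]
90  93  94  93  94  93  95
  95  94 100 108 124 136 140 141]
266 [ 75  77  75  67  62  57  54  55  56  59  63  72  79  86  92  94  94  94
  96  96 100 107 114 126 132 136]
268 [ 95  96  93  87  75  60  54  56  60  57  55  53  56  68  82  90  95  95
  96  96  97 103 106 103  95  93]
270 [96 97 95 93 88 77 70 72 72 63 55 54 56 68 83 91 94 95 97 96 96 97 99 99
 84 69]
272 [95 95 95 96 94 91 87 82 77 74 72 73 79 87 92 96 96 95 96 94 94 97 96 98
 95 81]
274 [94 94 95 94 94 95 94 93 91 93 92 94 96 95 95 96 97 96 97 98 95 97 96 98
 97 91]
0.07 [321.14 268.81]
0.111 [322.9  258.01]
0.119 [323.25 255.8 ]
0.13 [323.75 252.72]
0.15 [324.68 246.95]
[319.53633119 254.13927195]
[327.507204   254.12213927]
```

The shank's edges in the side view lie about 1 px (2 mm) left of the vertical line through the mouth, and it isn't tilted. The top-view offset agrees, so I'll correct by (+1.9, -0.6) mm and go down slowly.

```bash
python3 -m jog '{"travel":[[1.9,-0.6,0],[0,0,-10],[0,0,-10],[0,0,0],[0,0,0]],"dr":[[0,0,0],[0,0,0],[0,0,0],[0,0,0],[0,0,0]],"jaw":[255,255,255,255,255]}'
python3 -m jog '{"travel":[[0,0,-8],[0,0,-8],[0,0,-4],[0,0,0],[0,0,0]],"dr":[[0,0,0],[0,0,0],[0,0,0],[0,0,0],[0,0,0]],"jaw":[255,255,255,255,255]}'
python3 -m jog '{"travel":[[0,0,-3],[0,0,-3],[0,0,-2],[0,0,0],[0,0,0]],"dr":[[0,0,0],[0,0,0],[0,0,0],[0,0,0],[0,0,0]],"jaw":[255,255,255,255,255]}'
```

```text
time: 6.18
eef_pos: [0.5021, -0.1991, 0.1715]
tcp_rot: [0.586, 0.81, -0.0, -0.002]
contact_force: [0.1, -0.3, -3.2]
opening: 0.326
time: 6.6
eef_pos: [0.5028, -0.1995, 0.1528]
tcp_rot: [0.586, 0.81, -0.0, -0.001]
contact_force: [-0.2, -0.6, -2.6]
opening: 0.319
time: 7.02
eef_pos: [0.503, -0.1996, 0.1453]
tcp_rot: [0.586, 0.81, 0.0, -0.0]
contact_force: [0.2, -0.4, -2.3]
opening: 0.325
```

```bash
python3 -m jog '{"travel":[[0,0,-2],[0,0,-2],[0,0,-1],[0,0,0],[0,0,0]],"dr":[[0,0,0],[0,0,0],[0,0,0],[0,0,0],[0,0,0]],"jaw":[255,255,255,255,255]}'
python3 -m jog '{"travel":[[0,0,-2],[0,0,-2],[0,0,0],[0,0,0],[0,0,0]],"dr":[[0,0,0],[0,0,0],[0,0,0],[0,0,0],[0,0,0]],"jaw":[255,255,255,255,255]}'
python3 - <<'E'
from h import *
s=read_camera("side")[:,:,::-1]
cv2.imwrite("pics/full_s3.png",s)
cv2.imwrite("pics/g3.png",cv2.convertScaleAbs(cv2.resize(s[215:300,275:375],(700,595),interpolation=2),alpha=1.6))
E
```

```text
time: 7.43
eef_pos: [0.503, -0.1997, 0.1403]
tcp_rot: [0.586, 0.81, -0.0, -0.0]
contact_force: [-0.2, 0.0, -2.0]
opening: 0.32
time: 7.85
eef_pos: [0.5031, -0.1997, 0.1364]
tcp_rot: [0.586, 0.81, -0.0, -0.0]
contact_force: [-0.3, 0.4, -3.4]
opening: 0.321
```

View pics/g3.png

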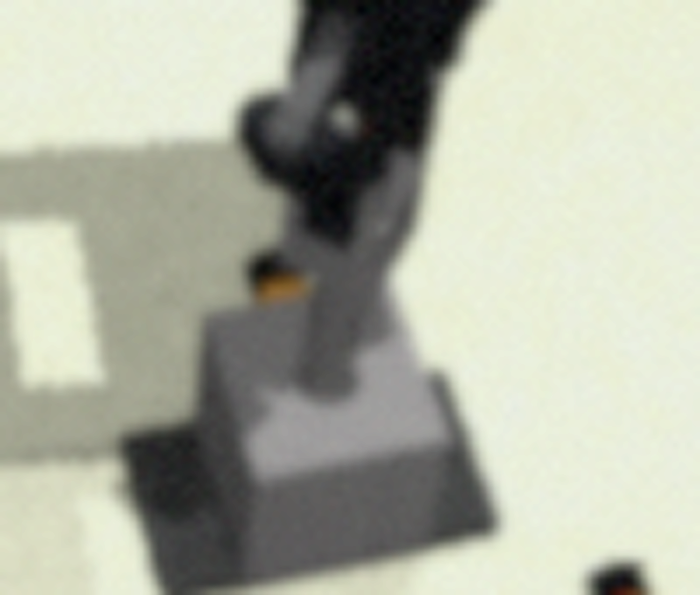

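The side view shows the full-diameter shank entering the mouth at about (328,390), with no side force. Next I push past the plunger.

```bash
python3 -m jog '{"travel":[[0,0,-1],[0,0,-1],[0,0,-1],[0,0,0],[0,0,0]],"dr":[[0,0,0],[0,0,0],[0,0,0],[0,0,0],[0,0,0]],"jaw":[255,255,255,255,255]}' 80
python3 -m jog '{"travel":[[0,0,-1],[0,0,-1],[0,0,-1],[0,0,0],[0,0,0]],"dr":[[0,0,0],[0,0,0],[0,0,0],[0,0,0],[0,0,0]],"jaw":[255,255,255,255,255]}'
python3 -m jog '{"travel":[[0,0,-1],[0,0,-1],[0,0,-1],[0,0,0],[0,0,0]],"dr":[[0,0,0],[0,0,0],[0,0,0],[0,0,0],[0,0,0]],"jaw":[255,255,255,255,255]}'
```

```text
time: 8.32
eef_pos: [0.503, -0.1997, 0.1333]
tcp_rot: [0.586, 0.81, -0.0, -0.0]
contact_force: [0.4, 0.2, -3.9]
opening: 0.316
time: 8.73
eef_pos: [0.5032, -0.1998, 0.1307]
tcp_rot: [0.586, 0.81, -0.0, 0.0]
contact_force: [-0.6, -0.5, -2.1]
opening: 0.313
time: 9.15
eef_pos: [0.5037, -0.2003, 0.129]
tcp_rot: [0.586, 0.81, -0.0, 0.001]
contact_force: [-1.1, 0.6, 5.1]
opening: 0.312
```

```bash
for i in 1 ; do
python3 -m jog '{"travel":[[0,0,-1],[0,0,0],[0,0,-1],[0,0,0],[0,0,0]],"dr":[[0,0,0],[0,0,0],[0,0,0],[0,0,0],[0,0,0]],"jaw":[255,255,255,255,255]}'
done
python3 -m jog '{"travel":[[0,0,-1],[0,0,0],[0,0,0]],"dr":[[0,0,0],[0,0,0],[0,0,0]],"jaw":[255,255,255]}'
python3 -m jog '{"travel":[[0,0,-1],[0,0,0],[0,0,0]],"dr":[[0,0,0],[0,0,0],[0,0,0]],"jaw":[255,255,255]}'
```

```text
time: 9.57
eef_pos: [0.5037, -0.2002, 0.1267]
tcp_rot: [0.586, 0.81, -0.0, 0.001]
contact_force: [-1.3, 0.9, 5.3]
opening: 0.311
time: 9.82
eef_pos: [0.5034, -0.1999, 0.1249]
tcp_rot: [0.586, 0.81, -0.0, 0.0]
contact_force: [-1.2, -0.1, 4.4]
opening: 0.315
time: 10.07
eef_pos: [0.503, -0.1995, 0.1228]
tcp_rot: [0.586, 0.81, 0.0, -0.0]
contact_force: [0.0, -0.8, 1.1]
opening: 0.31
```

```bash
python3 -m jog '{"travel":[[0,0,-1],[0,0,0],[0,0,0]],"dr":[[0,0,0],[0,0,0],[0,0,0]],"jaw":[255,255,255]}'
python3 -m jog '{"travel":[[0,0,-1],[0,0,0],[0,0,0]],"dr":[[0,0,0],[0,0,0],[0,0,0]],"jaw":[255,255,255]}'
python3 -m jog '{"travel":[[0,0,-1],[0,0,0],[0,0,0]],"dr":[[0,0,0],[0,0,0],[0,0,0]],"jaw":[255,255,255]}'
```

```text
time: 10.32
eef_pos: [0.5031, -0.1996, 0.1222]
tcp_rot: [0.586, 0.81, 0.0, -0.0]
contact_force: [-1.3, -0.2, 2.9]
opening: 0.311
time: 10.57
eef_pos: [0.503, -0.1996, 0.1212]
tcp_rot: [0.586, 0.81, 0.0, -0.0]
contact_force: [-0.4, -0.1, 2.6]
opening: 0.316
time: 10.82
eef_pos: [0.503, -0.1996, 0.1202]
tcp_rot: [0.586, 0.81, 0.0, -0.0]
contact_force: [-0.6, -0.7, 2.7]
opening: 0.309
```

```bash
cat > chk.py <<'E'
from plant import *
import sys
s=get_state();f=s["contact_force"][2];print("z %.4f fz %.1f"%(s["eef_pos"][2],f));sys.exit(f>5)
E
python3 -m jog '{"travel":[[0,0,-1],[0,0,0],[0,0,0]],"dr":[[0,0,0],[0,0,0],[0,0,0]],"jaw":[255,255,255]}' >/dev/null && python3 chk.py &&
python3 -m jog '{"travel":[[0,0,-1],[0,0,0],[0,0,0]],"dr":[[0,0,0],[0,0,0],[0,0,0]],"jaw":[255,255,255]}' >/dev/null && python3 chk.py &&
python3 -m jog '{"travel":[[0,0,-1],[0,0,0],[0,0,0]],"dr":[[0,0,0],[0,0,0],[0,0,0]],"jaw":[255,255,255]}' >/dev/null && python3 chk.py &&
python3 -m jog '{"travel":[[0,0,-1],[0,0,0],[0,0,0]],"dr":[[0,0,0],[0,0,0],[0,0,0]],"jaw":[255,255,255]}' >/dev/null && python3 chk.py &&
python3 -m jog '{"travel":[[0,0,-1],[0,0,0],[0,0,0]],"dr":[[0,0,0],[0,0,0],[0,0,0]],"jaw":[255,255,255]}' >/dev/null && python3 chk.py &&
python3 -m jog '{"travel":[[0,0,-1],[0,0,0],[0,0,0]],"dr":[[0,0,0],[0,0,0],[0,0,0]],"jaw":[255,255,255]}' >/dev/null && python3 chk.py
```

```text
z 0.1192 fz 1.8False
```

```bash
sed -i 's/sys.exit(f>5)/sys.exit(int(f>5))/' chk.py
python3 -m jog '{"travel":[[0,0,-1],[0,0,0],[0,0,0]],"dr":[[0,0,0],[0,0,0],[0,0,0]],"jaw":[255,255,255]}' >/dev/null && python3 chk.py &&
python3 -m jog '{"travel":[[0,0,-1],[0,0,0],[0,0,0]],"dr":[[0,0,0],[0,0,0],[0,0,0]],"jaw":[255,255,255]}' >/dev/null && python3 chk.py &&
python3 -m jog '{"travel":[[0,0,-1],[0,0,0],[0,0,0]],"dr":[[0,0,0],[0,0,0],[0,0,0]],"jaw":[255,255,255]}' >/dev/null && python3 chk.py &&
python3 -m jog '{"travel":[[0,0,-1],[0,0,0],[0,0,0]],"dr":[[0,0,0],[0,0,0],[0,0,0]],"jaw":[255,255,255]}' >/dev/null && python3 chk.py &&
python3 -m jog '{"travel":[[0,0,-1],[0,0,0],[0,0,0]],"dr":[[0,0,0],[0,0,0],[0,0,0]],"jaw":[255,255,255]}' >/dev/null && python3 chk.py &&
python3 -m jog '{"travel":[[0,0,-1],[0,0,0],[0,0,0]],"dr":[[0,0,0],[0,0,0],[0,0,0]],"jaw":[255,255,255]}' >/dev/null && python3 chk.py
```

```text
z 0.1182 fz 1.3
z 0.1171 fz 1.4
z 0.1162 fz 0.4
z 0.1151 fz 0.7
z 0.1145 fz 1.6
z 0.1135 fz 2.9
```

```bash
python3 -m jog '{"travel":[[0,0,-1],[0,0,0],[0,0,0]],"dr":[[0,0,0],[0,0,0],[0,0,0]],"jaw":[255,255,255]}' >/dev/null && python3 chk.py &&
python3 -m jog '{"travel":[[0,0,-1],[0,0,0],[0,0,0]],"dr":[[0,0,0],[0,0,0],[0,0,0]],"jaw":[255,255,255]}' >/dev/null && python3 chk.py &&
python3 -m jog '{"travel":[[0,0,-1],[0,0,0],[0,0,0]],"dr":[[0,0,0],[0,0,0],[0,0,0]],"jaw":[255,255,255]}' >/dev/null && python3 chk.py &&
python3 -m jog '{"travel":[[0,0,-1],[0,0,0],[0,0,0]],"dr":[[0,0,0],[0,0,0],[0,0,0]],"jaw":[255,255,255]}' >/dev/null && python3 chk.py &&
python3 -m jog '{"travel":[[0,0,-1],[0,0,0],[0,0,0]],"dr":[[0,0,0],[0,0,0],[0,0,0]],"jaw":[255,255,255]}' >/dev/null && python3 chk.py &&
python3 -m jog '{"travel":[[0,0,-1],[0,0,0],[0,0,0]],"dr":[[0,0,0],[0,0,0],[0,0,0]],"jaw":[255,255,255]}' >/dev/null && python3 chk.py
```

```text
z 0.1124 fz 4.2
z 0.1122 fz 7.0
```

```bash
python3 -m jog '{"travel":[[0,0,-0.8],[0,0,0],[0,0,0]],"dr":[[0,0,0],[0,0,0],[0,0,0]],"jaw":[255,255,255]}' 
python3 -m jog '{"travel":[[0,0,0],[0,0,0],[0,0,0]],"dr":[[0,0,0],[0,0,0],[0,0,0]],"jaw":[255,255,255]}'
```

```text
time: 13.32
eef_pos: [0.5036, -0.2001, 0.1122]
tcp_rot: [0.586, 0.81, -0.0, 0.001]
contact_force: [-2.2, -0.9, 8.9]
opening: 0.314
time: 13.57
eef_pos: [0.5036, -0.2001, 0.1121]
tcp_rot: [0.586, 0.81, -0.0, 0.001]
contact_force: [-2.4, -1.0, 8.7]
opening: 0.309
```

```bash
python3 -m jog '{"travel":[[0,0,-0.6],[0,0,0],[0,0,0],[0,0,0]],"dr":[[0,0,0],[0,0,0],[0,0,0],[0,0,0]],"jaw":[255,255,255,255]}'
python3 - <<'E'
from h import *
s=read_camera("side")[:,:,::-1]
cv2.imwrite("pics/g4.png",cv2.convertScaleAbs(cv2.resize(s[215:300,275:375],(700,595),interpolation=2),alpha=1.6))
E
```

```text
time: 13.9
eef_pos: [0.5038, -0.2002, 0.1121]
tcp_rot: [0.586, 0.81, -0.0, 0.001]
contact_force: [-3.0, -0.6, 10.8]
opening: 0.313
```

View pics/g4.png

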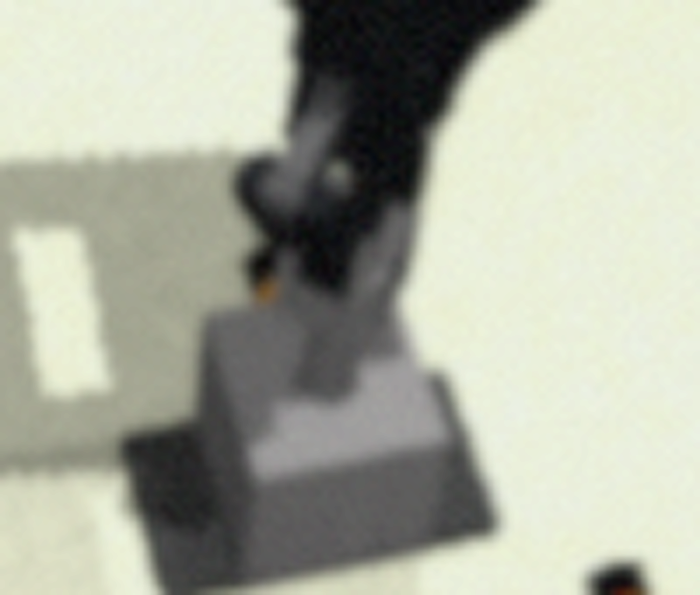

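The shank is deeper and the push rises with no further travel (11 N, z fixed at 0.1121), so it is on the stop. I'll reduce the grip and then open.

```bash
python3 -m jog '{"travel":[[0,0,0],[0,0,0],[0,0,0]],"dr":[[0,0,0],[0,0,0],[0,0,0]],"jaw":[255,255,255]}' 20
python3 -m jog '{"travel":[[0,0,0],[0,0,0],[0,0,0]],"dr":[[0,0,0],[0,0,0],[0,0,0]],"jaw":[165,150,140]}' 20
python3 -m jog '{"travel":[[0,0,0],[0,0,0],[0,0,0],[0,0,0],[0,0,0]],"dr":[[0,0,0],[0,0,0],[0,0,0],[0,0,0],[0,0,0]],"jaw":[110,60,0,0,0]}' 20
python3 -m jog '{"travel":[[0,0,0],[0,0,0],[0,0,0],[0,0,0],[0,0,0]],"dr":[[0,0,0],[0,0,0],[0,0,0],[0,0,0],[0,0,0]],"jaw":[0,0,0,0,0]}' 20
```

```text
time: 14.2
eef_pos: [0.5038, -0.2003, 0.1121]
tcp_rot: [0.586, 0.81, -0.0, 0.001]
contact_force: [-3.1, 0.4, 10.8]
opening: 0.31
time: 14.45
eef_pos: [0.5026, -0.199, 0.1089]
tcp_rot: [0.586, 0.81, 0.0, -0.001]
contact_force: [0.5, -0.5, -0.6]
opening: 0.445
time: 14.87
eef_pos: [0.5031, -0.1996, 0.1099]
tcp_rot: [0.586, 0.81, 0.0, -0.0]
contact_force: [-0.2, -0.2, 0.1]
opening: 0.998
time: 15.28
eef_pos: [0.5031, -0.1997, 0.1101]
tcp_rot: [0.586, 0.81, 0.0, 0.0]
contact_force: [0.5, 0.2, 0.2]
opening: 0.995
```

```bash
python3 -m jog '{"travel":[[0,0,5],[0,0,20],[0,0,30],[0,0,30],[0,0,20]],"dr":[[0,0,0],[0,0,0],[0,0,0],[0,0,0],[0,0,0]],"jaw":[0,0,0,0,0]}'
python3 -m jog '{"travel":[[0,0,0],[0,0,0],[0,0,0],[0,0,0],[0,0,0]],"dr":[[0,0,0],[0,0,0],[0,0,0],[0,0,0],[0,0,0]],"jaw":[255,255,255,255,255]}'
python3 -m jog '{"travel":[[0,0,0],[0,0,0],[0,0,0],[0,0,0],[0,0,0]],"dr":[[0,0,0],[0,0,0],[0,0,0],[0,0,0],[0,0,0]],"jaw":[255,255,255,255,255]}'
python3 - <<'E'
from h import *
s=read_camera("side")[:,:,::-1]
cv2.imwrite("pics/full_s5.png",s)
cv2.imwrite("pics/g5.png",cv2.convertScaleAbs(cv2.resize(s[205:290,275:375],(800,680)[:2],interpolation=2)[:600],alpha=1.6))
for z in(.07,.134,.151,.16): print(z,proj("side",[.5022,-.1993,z]))
E
```

```text
time: 15.7
eef_pos: [0.504, -0.2002, 0.2186]
tcp_rot: [0.586, 0.81, 0.0, 0.002]
contact_force: [0.8, 0.0, 0.0]
opening: 1.001
time: 16.12
eef_pos: [0.5022, -0.1992, 0.213]
tcp_rot: [0.586, 0.81, -0.0, -0.002]
contact_force: [-0.4, 0.5, -0.2]
opening: 0.299
time: 16.53
eef_pos: [0.5031, -0.1997, 0.2149]
tcp_rot: [0.586, 0.81, -0.0, -0.0]
contact_force: [-0.1, -0.3, -0.8]
opening: 0.001
0.07 [321.24083696 268.90356744]
0.134 [324.0415932  251.67984759]
0.151 [324.83906425 246.75554743]
0.16 [325.2710297  244.08446617]
```

View pics/g5.png

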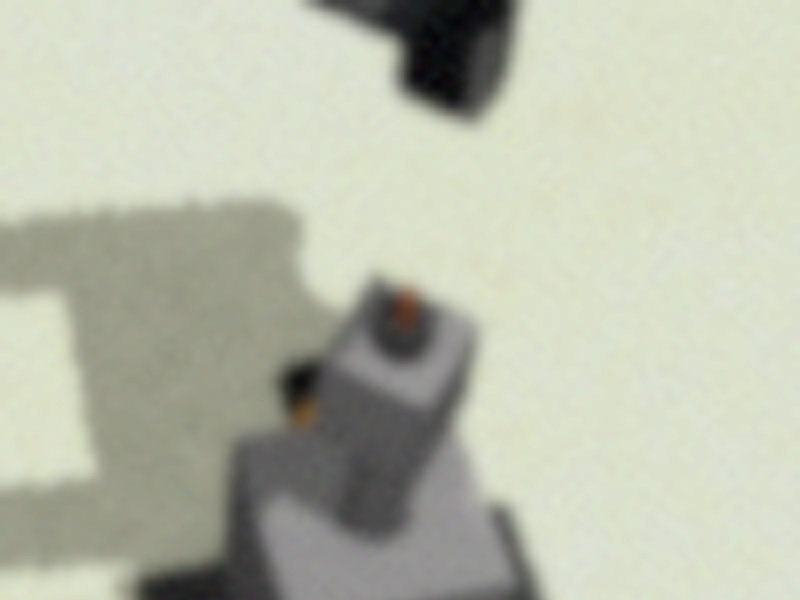

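The holder stands upright, with its head's top centre at about (405,342), which fits a depth of 38 to 40 mm. To prove it is still home after the release, I'll press gently on top with the shut fingers.

```bash
sed -i 's/f>5/f>3.5/' chk.py
python3 -m jog '{"travel":[[0,0,-15],[0,0,-10],[0,0,-5],[0,0,0],[0,0,0]],"dr":[[0,0,0],[0,0,0],[0,0,0],[0,0,0],[0,0,0]],"jaw":[255,255,255,255,255]}' && python3 chk.py &&
python3 -m jog '{"travel":[[0,0,-1.5],[0,0,-1.5],[0,0,0],[0,0,0]],"dr":[[0,0,0],[0,0,0],[0,0,0],[0,0,0]],"jaw":[255,255,255,255]}' >/dev/null && python3 chk.py &&
python3 -m jog '{"travel":[[0,0,-1],[0,0,0],[0,0,0]],"dr":[[0,0,0],[0,0,0],[0,0,0]],"jaw":[255,255,255]}' >/dev/null && python3 chk.py &&
python3 -m jog '{"travel":[[0,0,-1],[0,0,0],[0,0,0]],"dr":[[0,0,0],[0,0,0],[0,0,0]],"jaw":[255,255,255]}' >/dev/null && python3 chk.py &&
python3 -m jog '{"travel":[[0,0,-1],[0,0,0],[0,0,0]],"dr":[[0,0,0],[0,0,0],[0,0,0]],"jaw":[255,255,255]}' >/dev/null && python3 chk.py &&
python3 -m jog '{"travel":[[0,0,-1],[0,0,0],[0,0,0]],"dr":[[0,0,0],[0,0,0],[0,0,0]],"jaw":[255,255,255]}' >/dev/null && python3 chk.py &&
python3 -m jog '{"travel":[[0,0,-1],[0,0,0],[0,0,0]],"dr":[[0,0,0],[0,0,0],[0,0,0]],"jaw":[255,255,255]}' >/dev/null && python3 chk.py &&
python3 -m jog '{"travel":[[0,0,-1],[0,0,0],[0,0,0]],"dr":[[0,0,0],[0,0,0],[0,0,0]],"jaw":[255,255,255]}' >/dev/null && python3 chk.py &&
python3 -m jog '{"travel":[[0,0,-1],[0,0,0],[0,0,0]],"dr":[[0,0,0],[0,0,0],[0,0,0]],"jaw":[255,255,255]}' >/dev/null && python3 chk.py &&
python3 -m jog '{"travel":[[0,0,-1],[0,0,0],[0,0,0]],"dr":[[0,0,0],[0,0,0],[0,0,0]],"jaw":[255,255,255]}' >/dev/null && python3 chk.py
```

```text
time: 17.0
eef_pos: [0.5029, -0.1995, 0.1846]
tcp_rot: [0.586, 0.81, -0.0, -0.001]
contact_force: [-0.1, -0.8, 0.2]
opening: 0.002
z 0.1846 fz 0.2
z 0.1823 fz 0.2
z 0.1810 fz 0.8
z 0.1799 fz -0.3
z 0.1789 fz -0.3
z 0.1779 fz -0.5
z 0.1769 fz -0.1
z 0.1759 fz -0.2
z 0.1749 fz 0.7
z 0.1740 fz 0.5
```

```bash
python3 -m jog '{"travel":[[0,0,-1],[0,0,0],[0,0,0]],"dr":[[0,0,0],[0,0,0],[0,0,0]],"jaw":[255,255,255]}' >/dev/null && python3 chk.py &&
python3 -m jog '{"travel":[[0,0,-1],[0,0,0],[0,0,0]],"dr":[[0,0,0],[0,0,0],[0,0,0]],"jaw":[255,255,255]}' >/dev/null && python3 chk.py &&
python3 -m jog '{"travel":[[0,0,-1],[0,0,0],[0,0,0]],"dr":[[0,0,0],[0,0,0],[0,0,0]],"jaw":[255,255,255]}' >/dev/null && python3 chk.py &&
python3 -m jog '{"travel":[[0,0,-1],[0,0,0],[0,0,0]],"dr":[[0,0,0],[0,0,0],[0,0,0]],"jaw":[255,255,255]}' >/dev/null && python3 chk.py &&
python3 -m jog '{"travel":[[0,0,-1],[0,0,0],[0,0,0]],"dr":[[0,0,0],[0,0,0],[0,0,0]],"jaw":[255,255,255]}' >/dev/null && python3 chk.py &&
python3 -m jog '{"travel":[[0,0,-1],[0,0,0],[0,0,0]],"dr":[[0,0,0],[0,0,0],[0,0,0]],"jaw":[255,255,255]}' >/dev/null && python3 chk.py &&
python3 -m jog '{"travel":[[0,0,-1],[0,0,0],[0,0,0]],"dr":[[0,0,0],[0,0,0],[0,0,0]],"jaw":[255,255,255]}' >/dev/null && python3 chk.py &&
python3 -m jog '{"travel":[[0,0,-1],[0,0,0],[0,0,0]],"dr":[[0,0,0],[0,0,0],[0,0,0]],"jaw":[255,255,255]}' >/dev/null && python3 chk.py
```

```text
z 0.1729 fz -0.2
z 0.1719 fz -0.1
z 0.1709 fz 0.5
z 0.1699 fz 0.1
z 0.1689 fz -0.4
z 0.1679 fz 0.0
z 0.1669 fz 0.6
z 0.1659 fz 1.6
```

```bash
python3 -m jog '{"travel":[[0,0,-0.7],[0,0,0],[0,0,0]],"dr":[[0,0,0],[0,0,0],[0,0,0]],"jaw":[255,255,255]}' >/dev/null && python3 chk.py &&
python3 -m jog '{"travel":[[0,0,-0.7],[0,0,0],[0,0,0]],"dr":[[0,0,0],[0,0,0],[0,0,0]],"jaw":[255,255,255]}' >/dev/null && python3 chk.py
python3 -m jog '{"travel":[[0,0,-0.7],[0,0,0],[0,0,0]],"dr":[[0,0,0],[0,0,0],[0,0,0]],"jaw":[255,255,255]}' >/dev/null ; python3 chk.py
```

```text
z 0.1652 fz 0.2
z 0.1646 fz -0.6
z 0.1638 fz 1.0
```

```bash
python3 -m jog '{"travel":[[0,0,-1],[0,0,0],[0,0,0]],"dr":[[0,0,0],[0,0,0],[0,0,0]],"jaw":[255,255,255]}' >/dev/null && python3 chk.py &&
python3 -m jog '{"travel":[[0,0,-1],[0,0,0],[0,0,0]],"dr":[[0,0,0],[0,0,0],[0,0,0]],"jaw":[255,255,255]}' >/dev/null && python3 chk.py &&
python3 -m jog '{"travel":[[0,0,-1],[0,0,0],[0,0,0]],"dr":[[0,0,0],[0,0,0],[0,0,0]],"jaw":[255,255,255]}' >/dev/null && python3 chk.py &&
python3 -m jog '{"travel":[[0,0,-1],[0,0,0],[0,0,0]],"dr":[[0,0,0],[0,0,0],[0,0,0]],"jaw":[255,255,255]}' >/dev/null && python3 chk.py &&
python3 -m jog '{"travel":[[0,0,-1],[0,0,0],[0,0,0]],"dr":[[0,0,0],[0,0,0],[0,0,0]],"jaw":[255,255,255]}' >/dev/null && python3 chk.py
```

```text
z 0.1628 fz 0.1
z 0.1618 fz -0.4
z 0.1608 fz 0.5
z 0.1598 fz -1.0
z 0.1588 fz -0.1
```

Run:
```python
from h import *
s=read_camera("side")[:,:,::-1]
cv2.imwrite("pics/full_s6.png",s)
cv2.imwrite("pics/g6.png",cv2.convertScaleAbs(cv2.resize(s[205:280,275:375],(800,600),interpolation=2),alpha=1.6))
print(proj("side",get_state()["eef_pos"]))
```

```text
[325.69043249 244.2917789 ]
```

View pics/g6.png

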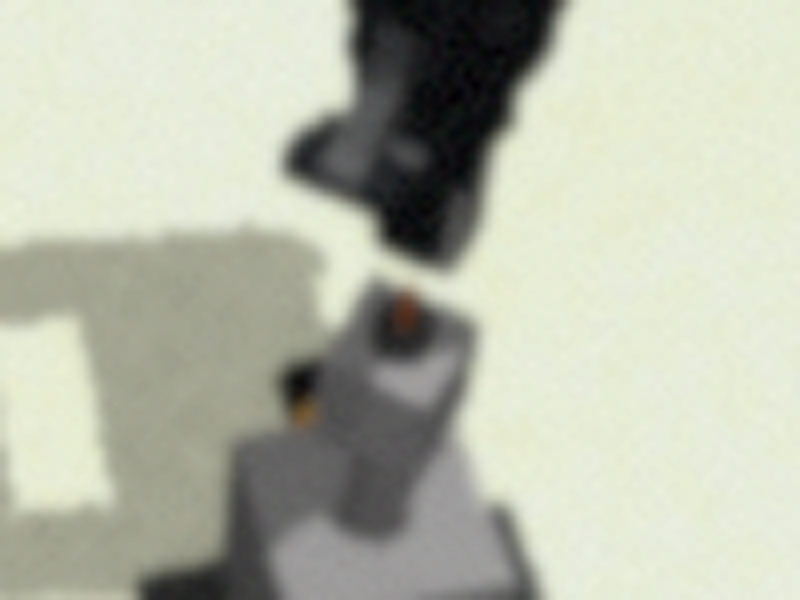

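The picture shows the shut fingertips at about (425,255), still roughly 15 mm above the copper stub at (405,290), so the fingers end higher than the reported TCP suggests. I'll go on down carefully.

```bash
python3 -m jog '{"travel":[[0,0,-2],[0,0,-2],[0,0,0],[0,0,0]],"dr":[[0,0,0],[0,0,0],[0,0,0],[0,0,0]],"jaw":[255,255,255,255]}' >/dev/null && python3 chk.py &&
python3 -m jog '{"travel":[[0,0,-1.5],[0,0,-1.5],[0,0,0]],"dr":[[0,0,0],[0,0,0],[0,0,0]],"jaw":[255,255,255]}' >/dev/null && python3 chk.py &&
python3 -m jog '{"travel":[[0,0,-1],[0,0,0],[0,0,0]],"dr":[[0,0,0],[0,0,0],[0,0,0]],"jaw":[255,255,255]}' >/dev/null && python3 chk.py &&
python3 -m jog '{"travel":[[0,0,-1],[0,0,0],[0,0,0]],"dr":[[0,0,0],[0,0,0],[0,0,0]],"jaw":[255,255,255]}' >/dev/null && python3 chk.py &&
python3 -m jog '{"travel":[[0,0,-1],[0,0,0],[0,0,0]],"dr":[[0,0,0],[0,0,0],[0,0,0]],"jaw":[255,255,255]}' >/dev/null && python3 chk.py &&
python3 -m jog '{"travel":[[0,0,-1],[0,0,0],[0,0,0]],"dr":[[0,0,0],[0,0,0],[0,0,0]],"jaw":[255,255,255]}' >/dev/null && python3 chk.py &&
python3 -m jog '{"travel":[[0,0,-1],[0,0,0],[0,0,0]],"dr":[[0,0,0],[0,0,0],[0,0,0]],"jaw":[255,255,255]}' >/dev/null && python3 chk.py &&
python3 -m jog '{"travel":[[0,0,-1],[0,0,0],[0,0,0]],"dr":[[0,0,0],[0,0,0],[0,0,0]],"jaw":[255,255,255]}' >/dev/null && python3 chk.py; python3 -c "
from plant import *;print(get_state()['time'])"
```

```text
z 0.1546 fz 0.7
z 0.1515 fz -0.2
z 0.1509 fz 0.5
z 0.1499 fz -0.3
z 0.1488 fz 0.4
z 0.1478 fz -0.4
z 0.1468 fz 0.1
z 0.1458 fz -0.1
25.4667
```

Run:
```python
from h import *
s=read_camera("side")[:,:,::-1]
cv2.imwrite("pics/g7.png",cv2.convertScaleAbs(cv2.resize(s[205:280,275:375],(800,600),interpolation=2),alpha=1.6))
print(proj("side",get_state()["eef_pos"]),get_state()["eef_pos"])
```

```text
[325.06674426 248.1280177 ] [ 0.5031016  -0.19970753  0.14590315]
```

View pics/g7.png

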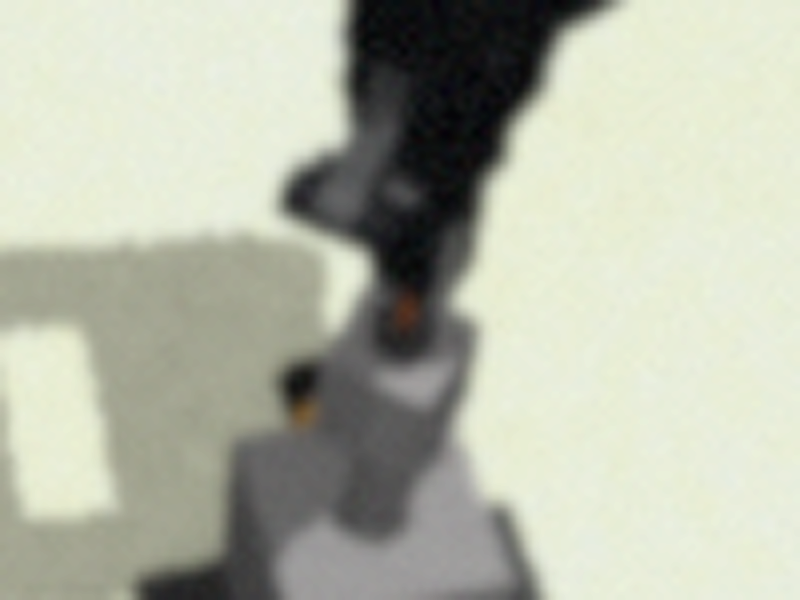

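```bash
python3 -m jog '{"travel":[[0,0,-1],[0,0,0],[0,0,0]],"dr":[[0,0,0],[0,0,0],[0,0,0]],"jaw":[255,255,255]}' >/dev/null && python3 chk.py &&
python3 -m jog '{"travel":[[0,0,-1],[0,0,0],[0,0,0]],"dr":[[0,0,0],[0,0,0],[0,0,0]],"jaw":[255,255,255]}' >/dev/null && python3 chk.py &&
python3 -m jog '{"travel":[[0,0,-1],[0,0,0],[0,0,0]],"dr":[[0,0,0],[0,0,0],[0,0,0]],"jaw":[255,255,255]}' >/dev/null && python3 chk.py &&
python3 -m jog '{"travel":[[0,0,-1],[0,0,0],[0,0,0]],"dr":[[0,0,0],[0,0,0],[0,0,0]],"jaw":[255,255,255]}' >/dev/null && python3 chk.py &&
python3 -m jog '{"travel":[[0,0,-1],[0,0,0],[0,0,0]],"dr":[[0,0,0],[0,0,0],[0,0,0]],"jaw":[255,255,255]}' >/dev/null && python3 chk.py &&
python3 -m jog '{"travel":[[0,0,-1],[0,0,0],[0,0,0]],"dr":[[0,0,0],[0,0,0],[0,0,0]],"jaw":[255,255,255]}' >/dev/null && python3 chk.py
```

```text
z 0.1448 fz -1.2
z 0.1438 fz -0.2
z 0.1428 fz 0.8
z 0.1418 fz 0.4
z 0.1408 fz -0.5
z 0.1398 fz -0.3
```

```bash
python3 -m jog '{"travel":[[0,0,-1],[0,0,0],[0,0,0]],"dr":[[0,0,0],[0,0,0],[0,0,0]],"jaw":[255,255,255]}' >/dev/null && python3 chk.py &&
python3 -m jog '{"travel":[[0,0,-1],[0,0,0],[0,0,0]],"dr":[[0,0,0],[0,0,0],[0,0,0]],"jaw":[255,255,255]}' >/dev/null && python3 chk.py &&
python3 -m jog '{"travel":[[0,0,-1],[0,0,0],[0,0,0]],"dr":[[0,0,0],[0,0,0],[0,0,0]],"jaw":[255,255,255]}' >/dev/null && python3 chk.py &&
python3 -m jog '{"travel":[[0,0,-1],[0,0,0],[0,0,0]],"dr":[[0,0,0],[0,0,0],[0,0,0]],"jaw":[255,255,255]}' >/dev/null && python3 chk.py
python3 - <<'E'
from h import *
s=read_camera("side")[:,:,::-1]
cv2.imwrite("pics/g8.png",cv2.convertScaleAbs(cv2.resize(s[205:280,275:375],(800,600),interpolation=2),alpha=2.2))
E
```

```text
z 0.1388 fz -0.2
z 0.1378 fz -0.4
z 0.1368 fz -0.6
z 0.1358 fz -0.7
```

View pics/g8.png

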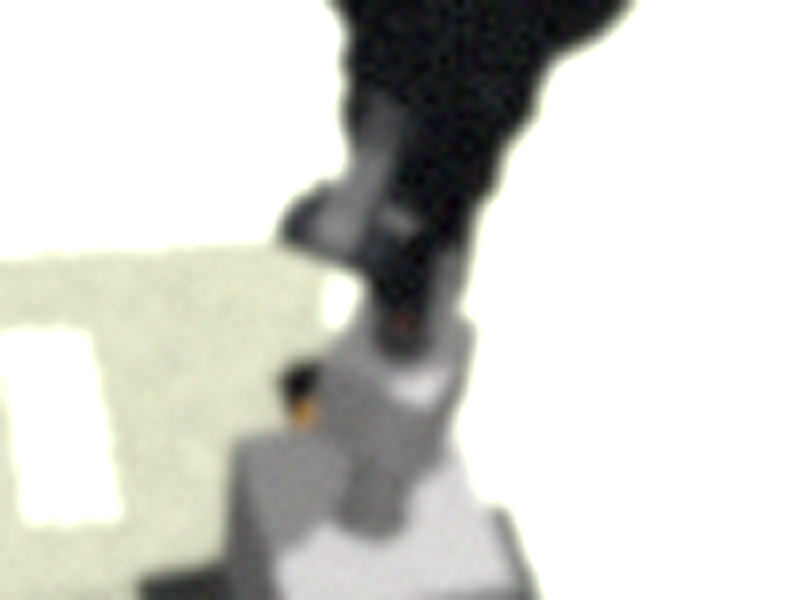

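```bash
python3 -m jog '{"travel":[[0,0,-1],[0,0,0],[0,0,0]],"dr":[[0,0,0],[0,0,0],[0,0,0]],"jaw":[255,255,255]}' >/dev/null && python3 chk.py &&
python3 -m jog '{"travel":[[0,0,-1],[0,0,0],[0,0,0]],"dr":[[0,0,0],[0,0,0],[0,0,0]],"jaw":[255,255,255]}' >/dev/null && python3 chk.py &&
python3 -m jog '{"travel":[[0,0,-1],[0,0,0],[0,0,0]],"dr":[[0,0,0],[0,0,0],[0,0,0]],"jaw":[255,255,255]}' >/dev/null && python3 chk.py &&
python3 -m jog '{"travel":[[0,0,-1],[0,0,0],[0,0,0]],"dr":[[0,0,0],[0,0,0],[0,0,0]],"jaw":[255,255,255]}' >/dev/null && python3 chk.py &&
python3 -m jog '{"travel":[[0,0,-1],[0,0,0],[0,0,0]],"dr":[[0,0,0],[0,0,0],[0,0,0]],"jaw":[255,255,255]}' >/dev/null && python3 chk.py; python3 -c "
from plant import *;s=get_state();print(s['time'],s['opening'],s['contact_force'],s['eef_pos'])"
```

```text
z 0.1348 fz -0.1
z 0.1338 fz -0.5
z 0.1328 fz -0.2
z 0.1318 fz 0.1
z 0.1309 fz -0.1
29.3167 -0.0021251991739471023 [-1.21411435  0.58174712 -0.09854562] [ 0.5030687  -0.19967656  0.13085507]
```

```bash
python3 -m jog '{"travel":[[0,0,-1],[0,0,0],[0,0,0]],"dr":[[0,0,0],[0,0,0],[0,0,0]],"jaw":[255,255,255]}' >/dev/null && python3 chk.py &&
python3 -m jog '{"travel":[[0,0,-1],[0,0,0],[0,0,0]],"dr":[[0,0,0],[0,0,0],[0,0,0]],"jaw":[255,255,255]}' >/dev/null && python3 chk.py &&
python3 -m jog '{"travel":[[0,0,-1],[0,0,0],[0,0,0]],"dr":[[0,0,0],[0,0,0],[0,0,0]],"jaw":[255,255,255]}' >/dev/null && python3 chk.py &&
python3 -m jog '{"travel":[[0,0,-1],[0,0,0],[0,0,0]],"dr":[[0,0,0],[0,0,0],[0,0,0]],"jaw":[255,255,255]}' >/dev/null && python3 chk.py &&
python3 -m jog '{"travel":[[0,0,-1],[0,0,0],[0,0,0]],"dr":[[0,0,0],[0,0,0],[0,0,0]],"jaw":[255,255,255]}' >/dev/null && python3 chk.py
```

```text
z 0.1298 fz 0.3
z 0.1288 fz 1.0
z 0.1278 fz -0.3
z 0.1268 fz -0.2
z 0.1258 fz 0.4
```

```bash
python3 -m jog '{"travel":[[0,0,-1],[0,0,0],[0,0,0]],"dr":[[0,0,0],[0,0,0],[0,0,0]],"jaw":[255,255,255]}' >/dev/null && python3 chk.py &&
python3 -m jog '{"travel":[[0,0,-1],[0,0,0],[0,0,0]],"dr":[[0,0,0],[0,0,0],[0,0,0]],"jaw":[255,255,255]}' >/dev/null && python3 chk.py &&
python3 -m jog '{"travel":[[0,0,-1],[0,0,0],[0,0,0]],"dr":[[0,0,0],[0,0,0],[0,0,0]],"jaw":[255,255,255]}' >/dev/null && python3 chk.py
python3 - <<'E'
from h import *
print(proj("side",[.25,.626,.2]),proj("side",[.25,.626,.22]))
s=read_camera("side")[:,:,::-1];t=read_camera("top")[:,:,::-1]
cv2.imwrite("pics/full_s9.png",s)
a=cv2.imread("pics/full_s5.png")
v=lambda i:cv2.convertScaleAbs(cv2.resize(i[215:285,290:356],(396,420),interpolation=2),alpha=2.6)
cv2.imwrite("pics/g9.png",np.hstack([v(a),v(s)]))
print(get_state()["eef_pos"],get_state()["time"])
E
```

```text
z 0.1254 fz 2.2
z 0.1254 fz 6.1
[35.72469572 92.62350993] [32.88032107 86.29988045]
[ 0.50376454 -0.20003548  0.12535589] 31.1667
```

View pics/g9.png

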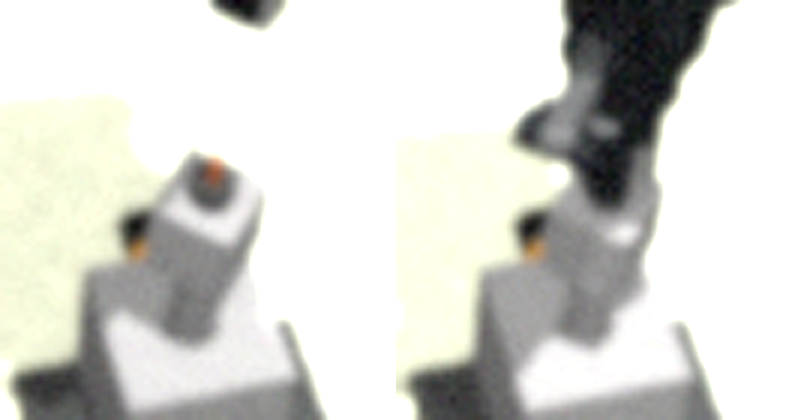

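The fingers have landed on top: the push rose from 2 to 6 N with z fixed at 0.1254. That is above the rubbing force (about 1.5 N net of weight), so the holder is still home on the stop. The left and right images show it standing at the same place. I'll retreat straight up and hand in.

```bash
python3 -m jog '{"travel":[[0,0,2],[0,0,3],[0,0,10],[0,0,25],[0,0,35]],"dr":[[0,0,0],[0,0,0],[0,0,0],[0,0,0],[0,0,0]],"jaw":[255,255,255,255,255]}'
python3 -m jog '{"travel":[[0,0,15],[0,0,0],[0,0,0],[0,0,0],[0,0,0]],"dr":[[0,0,0],[0,0,0],[0,0,0],[0,0,0],[0,0,0]],"jaw":[255,255,255,255,255]}'
python3 - <<'E'
from h import *
a=cv2.imread("pics/full_s5.png");s=read_camera("side")[:,:,::-1]
p,q=[cv2.cvtColor(np.ascontiguousarray(i[243:282,305:345]),cv2.COLOR_BGR2GRAY).astype(np.float32) for i in(a,s)]
print("shift px vs before press",cv2.phaseCorrelate(p,q),"mean diff",np.abs(p-q).mean())
print(sign_off(),get_state()["time"])
E
```

```text
time: 31.58
eef_pos: [0.5009, -0.1984, 0.1963]
tcp_rot: [0.586, 0.81, -0.0, -0.004]
contact_force: [1.0, -0.9, 0.1]
opening: 0.0
time: 32.0
eef_pos: [0.5021, -0.1991, 0.2118]
tcp_rot: [0.586, 0.81, -0.0, -0.002]
contact_force: [-0.1, 0.3, -0.3]
opening: 0.002
shift px vs before press ((0.04280104235066062, 0.011561190733015536), 0.9941071763634681) mean diff 1.025
the job is handed in; nothing more can be done
the job is handed in; nothing more can be done
```

The square-headed holder is standing in the grey socket, released, and the job was handed in at about 32 s of the 61 s allowed. I gripped it by the head, lifted it out of the rack, and slid it past the plunger onto the stop at about 40 mm depth. There the push on the tool rose sharply to about 11 N with no further travel. I estimate 8–9 N of that was on the stop.

**Final checks:**
- **Still home after release:** I pressed on top with shut fingers; the force rose to 6 N with z fixed at 0.1254 m, so it did not move.
- **Standing still:** side pictures from before and after that press differ by less than 0.05 px. The holder looks upright, and the last force reading was near zero with the arm raised clear.

**What disagreed:** the shut fingers met the holder's top about 35 mm lower, by the reported TCP height, than I had worked out. The pictures likewise showed the fingertips roughly 20–25 mm above the reported TCP. I did not find out why. The force and picture checks do not depend on it, though my depth figure assumes the holder did not slip in the grip.

**Not checked directly:** I could not read the stop force or the plunger travel. I also took no final picture of the rack, wrench or parts box, though the arm kept clear of them.

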